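Hang the slide carrier on the stage's two pins and bolt it down

ROBOT

A 6-joint arm with a two-finger parallel gripper is mounted at the origin on the work surface. World frame = base frame: x ahead of the robot, y to its left, z up, the work surface at z = 0. Lengths are in mm, angles in rad, forces in N, time in s.
With the tool pointing down it reaches from about 300 to 775 mm from the base axis. Payload 14.6 kg.
Tool frame: the origin (TCP) lies midway between the tips of the shut fingers; the grasp point (between the pads) lies behind it (manip.grip_depth is the z of the grasp point in the tool frame, in mm); z points along the fingers, y is the line along which they close (so a half turn about z gives the same grasp; the last joint's range is limited). The gripper opens to 94 mm and grips with 3 to 60 N. Pads are 16 mm wide; open, the fingers measure 119 mm over their backs; the gripper's body (75 mm by 177 mm) begins 78 mm behind the grasp point.
Start: joints at [-1.406, 0.3, 1.521, -0, 1.321, -0.067], TCP at [126.345, -535.281, 205.446] pointing down, gripper open.
Joint ranges: [-3.03, 3.03], [-0.79, 2.21], [0.23, 2.52], [-1.04, 4.18], [0, 3.07], [-2.55, 2.55]. Speed limits (rad/s): [2.22, 2.22, 2.57, 3.14, 3.14, 3.14].

INTERFACE

Orientations are given as [roll, pitch, yaw] about the fixed x, y, z axes, in that order (R = Rz(yaw) Ry(pitch) Rx(roll)).
In Python, from cell import manip gives the robot as it stands.
- The arm moves only by the shell command python3 -m creep 'ROWS' [OPENING] [FORCE]. ROWS is one flat JSON list of numbers that holds 1 to 5 rows one after another, with no inner brackets; each row has 6 numbers: dx, dy, dz in normalised numbers (1 is 0.4 m), then a rotation vector rx, ry, rz in shares of pi rad (1.0 is pi rad); each row is the pose to reach, as a shift and turn from the pose commanded when the command began, along the tool's axes at that moment; what a row does not reach only later rows make up. A row lasts 1/10 s, in which the tool goes at most 50 mm and 0.15 rad, less where a joint would pass 70% of its speed; a pose out of reach is approached as far as the arm can. OPENING is the finger opening in mm, set as the command begins (- or left out keeps the last). The fingers move at their own pace and stop on an object; FORCE is the grip in N (left out, the last holds). Time passes only in rows, so rows that do not move let the fingers close. It prints the time, the measured TCP pose, the force, the opening and the grip force at its end. No shift or turn number may pass 1 either way. Input that does not fit is refused with a message, and nothing moves.
- manip.read_state(): the state, without advancing time (a new reading comes with each control period).
- manip.camera(name): name is "side" or "top" or "wrist"; returns (picture, depth): 384x512x3 uint8, red, green, blue; 384x512 float32, mm along the optical axis (not along the pixel's ray), 0 where there is no reading.
- manip.camera_info(name): a dict with "K" (3x3 intrinsics, pixels), "dist" ([k1, k2, p1, p2, k3] as OpenCV has them; the pictures are not rectified), "rvec" (rotation vector, rad) and "tvec" (3), from world to camera coordinates, as OpenCV has them; the wrist camera has in their place "mount" (4x4, takes a point from camera to tool coordinates, whose origin is the TCP and whose axes are the flange's). Camera axes: x right, y down, z forward; pixel columns grow to the right and rows downward; lengths in mm; the calibration is good to about 2 mm. A picture is of the moment at which its call begins: read the wrist's pose just before it. camera_info takes no time and is no camera call.
- manip.sign_off(): hands the job in; it is judged then, once.
The state is a dict: "clock": time; "joints": joint angles; "qd": joint speeds; "effort": joint torques, N m; "eef_pos": TCP position; "eef_rot": TCP orientation; "wrist_force": force on the tool from outside, world axes, zero at the start; "moment": the same for the moment, N m; "finger_gap": finger opening in mm; "finger_force": force on a finger pad.
Only numpy, scipy, OpenCV 4.12 (cv2) and the standard library are available. Lean on these libraries where they do the work, as an engineer would, in place of code of your own. Each camera call takes 0.05 s, during which the arm holds its last target. There are 200 camera calls.

TASK

Lift the slide carrier off its rest by its upright handle and hang it on the loading stage so that both locating pins come up through its two slots and the plate lies flush on the platform; the pins are clamped at an unknown place along their grooves, so find the slots by feel with light pressure and never press the carrier on the stage with more than 25 N. With the carrier home, slide the stage's retaining bolt all the way in over the carrier's edge, then let go. Leave the other things on the bench where they are.

Things in the scene. Friction and masses are not known exactly. Their poses are not given: they have to be found in the camera images.
- carrier: loose aluminium plate 100 x 170 x 8 mm (x, y, z), 0.34 to 0.5 kg, glass slides fixed on it; origin: centre of its underside, z up. Grey handle upright at mid top: 14 mm thick in x, 60 mm long in y, top 53 mm above the underside. Two slots right through at (0, 65) and (0, -65) mm, each 10.5 mm in x, 14 mm in y. Same turned half round; either way is right. Starts lying on the rest.
- rest: fixed black mat 130 x 200 mm with two low grey ribs, 14 mm high, on which the carrier starts (underside 14 mm above the bench). Origin: centre of its underside.
- platform: flat white platform of the loading stage, 150 mm in x, y from -105 to +130 mm. Origin: on its top face, midway between the two pin grooves; z up; top 54 mm above the bench unloaded. It rides on springs over a fixed foot and can only sink straight down: starts to sink at about 2 N, then 1.2 N per mm, hard stop at 15 mm (about 20 N). The seated carrier's y is parallel to its y.
- groove_left (a point): middle of the 42 mm long dark groove along platform x at y = +65 mm, on the top face. One of two upright dark steel pins stands in it: 8 mm in diameter, bevelled tip 7 mm, 16 mm tall above the top face. The pins share a clamped rail: both have the same x, unreported, anywhere from -16 to +16 mm from this point; it does not shift in use.
- groove_right (a point): middle of the like groove at platform y = -65 mm, with the other pin.
- bolt (a joint): travel of the retaining bolt, m: 0 open, 0.018 fully in; slides towards platform -y, friction about 2 N, stays where left; starts at 0 to 0.003. Flat steel tongue at the platform's +y end, x = 0, 24 mm wide, 10 to 18 mm above the top face, tip at y = 92 mm open, 74 mm in: it passes over the edge of a seated carrier (near y = 85 mm); one not flush blocks it.
- bolt_grip (a point): middle of the bolt's upright black square knob, 14 x 14 mm, 45 mm above the platform's top face; the knob spans 18 to 60 mm above it. At platform x = 0, y = 116 mm with the bolt open; moves with the bolt.
- dropper: small brown dropper bottle, 32 mm wide, 70 mm tall, loose; leave it alone. Origin: centre of its underside.
- slide_box: white box 85 x 34 x 30 mm, loose; leave it alone. Origin: centre of its underside.
- swab_cup: clear open cup, 66 mm wide, 75 mm tall, loose; leave it alone. Origin: centre of its underside.
- reagent: white bottle, 60 mm wide, 120 mm tall, loose; leave it alone. Origin: centre of its underside.
- jar: glass jar, 60 mm wide, 70 mm tall, loose; leave it alone. Origin: centre of its underside.
- marker: black pen 120 mm long, 12 mm thick, lying along its x, loose; leave it alone. Origin: centre of its underside.
Mind the look-alikes: they are no part of the job. Several things have the shape of the carrier; the one meant has the colours described above.

How it is judged:
By the outcome, as a careful person would: the job done as asked, in the order asked, and still so for the second after the job is handed in, with the robot touching nothing.
It also fails if it takes over 72 s, if anything falls off the work surface, if the arm or the gripper's body presses on something with over 40 N, if the wrist force passes 120 N, or if a joint passes its speed limit or range.

## Working session

There is one attempt and no reset: what is moved stays moved. The work goes in short steps, Python scripts to look and compute and a shell command to move; the robot and the scene stay as the last step left them, time stands still between calls to the robot, and variables do not carry over. Pictures are saved under pics/ and viewed, at most 10 in all, crops included, and the job is handed in when it is done.

```bash
mkdir -p pics; ls; cat > h.py <<'E'
import numpy as np, cv2
from cell import manip
from scipy.spatial.transform import Rotation as R
def cloud(name):
    s=manip.read_state(); im,d=manip.camera(name); i=manip.camera_info(name)
    v,u=np.mgrid[0:384,0:512]
    n=cv2.undistortPoints(np.stack([u,v],-1).reshape(-1,1,2).astype(float),np.array(i["K"]),np.array(i["dist"])).reshape(384,512,2)
    P=np.dstack([n,np.ones((384,512))])*d[...,None]
    if name=="wrist":
        M=np.array(i["mount"]); P=P@M[:3,:3].T+M[:3,3]
        P=P@R.from_euler("xyz",s["eef_rot"]).as_matrix().T+s["eef_pos"]
    else:
        r=cv2.Rodrigues(np.array(i["rvec"]))[0]; P=(P-np.array(i["tvec"]).ravel())@r
    P[d==0]=np.nan
    return im,P
def save(n,im): cv2.imwrite(f"pics/{n}.png",im[...,::-1])
E
python3 - <<'E'
from h import *
print(manip.read_state(),manip.grip_depth)
for n in("top","side"):
    im,P=cloud(n); save(n,im); np.save(n+"P.npy",P); np.save(n+"I.npy",im)
    print(n,[np.round(P[v,u]).tolist() for v in(100,200,300) for u in(100,250,400)])
a=np.hstack([np.load("topI.npy")]); 
E
```

```text
pics
{'clock': 0.0, 'joints': array([-1.40561053e+00,  3.00447549e-01,  1.52156646e+00,  2.26866922e-05,
        1.32069029e+00, -6.66228051e-02]), 'qd': array([ 6.48354870e-04, -2.05294368e-04, -5.92432522e-05,  1.43650584e-03,
       -3.46414262e-04,  5.54166340e-04]), 'effort': array([-8.86130438e-04, -5.31805766e+01, -3.52739453e+01,  7.08010560e-02,
        2.43405683e-02, -9.42661518e-05]), 'eef_pos': array([ 126.30490969, -535.04032868,  204.90543337]), 'eef_rot': array([-3.14048495e+00, -9.59313309e-05,  2.31802917e-01]), 'wrist_force': array([ 0.27628064, -0.3697348 , -0.21871848]), 'moment': array([-0.00068992, -0.02837558,  0.03583392]), 'finger_force': 0.0, 'finger_gap': 94.16235030793403} -18.8
top [[823.0, 662.0, 3.0], [809.0, 109.0, 3.0], [803.0, -442.0, 3.0], [455.0, 656.0, -0.0], [446.0, 116.0, -3.0], [435.0, -422.0, 5.0], [99.0, 656.0, 0.0], [94.0, 122.0, 1.0], [80.0, -410.0, 5.0]]
side [[79.0, -160.0, 673.0], [603.0, 611.0, 77.0], [1443.0, 697.0, -113.0], [55.0, -361.0, 581.0], [471.0, 94.0, -3.0], [901.0, -182.0, 172.0], [-78.0, -204.0, 2.0], [367.0, -316.0, 2.0], [818.0, -432.0, -2.0]]
```

View pics/top.png

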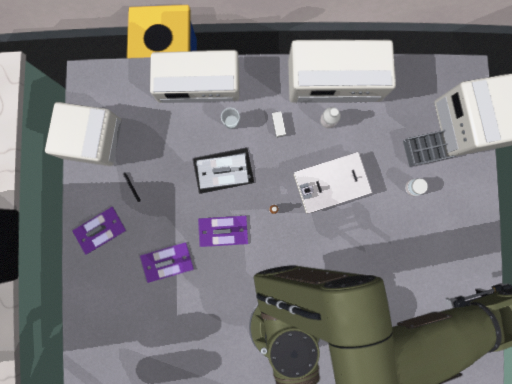

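View pics/side.png

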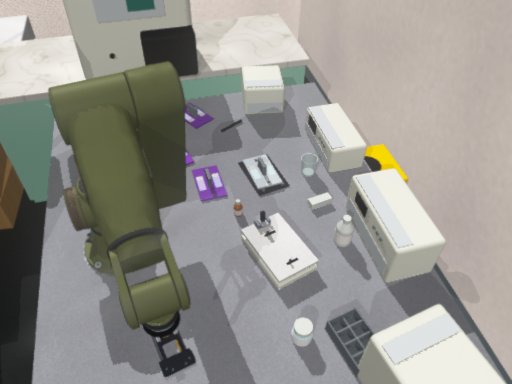

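The top view shows the silver carrier on the black mat at (223,170). The white stage is at (333,183), with the bolt at its left end at (308,190). The purple plates are look-alikes. The brown dropper is at (275,209), near the bolt.

```bash
python3 - <<'E'
from h import *
P=np.load("topP.npy"); 
def rect(box,z0,z1,name):
    u0,v0,u1,v1=box; q=P[v0:v1,u0:u1].reshape(-1,3); q=q[(q[:,2]>z0)&(q[:,2]<z1)]
    r=cv2.minAreaRect(q[:,:2].astype(np.float32)); print(name,len(q),np.round(r[0]),np.round(r[1]),r[2],np.round(np.median(q[:,2]),1),q[:,:2].mean(0).round(1))
    return r
rect((285,145,385,220),45,62,"platform")
rect((285,170,325,205),85,125,"knob")
rect((185,140,262,200),16,29,"carrier")
rect((200,150,245,190),50,80,"handle")
rect((265,200,285,215),30,90,"dropper")
rect((320,105,345,130),30,130,"reagent"); rect((400,175,430,200),30,90,"jar")
im=np.load("topI.npy"); 
a=cv2.resize(im[135:225,180:390],None,fx=3.8,fy=3.8,interpolation=cv2.INTER_CUBIC); save("crop",a)
E
```

```text
platform 2737 [ 500. -172.] [150. 236.] 16.872533798217773 55.2 [ 500.5 -174.7]
knob 22 [470. -74.] [12. 13.] 1.112807035446167 114.5 [470.  -73.7]
carrier 1218 [550. 211.] [105. 186.] 7.576488018035889 23.4 [548.8 211.2]
handle 80 [549. 211.] [14. 58.] 6.470040321350098 67.8 [548.2 211.8]
dropper 71 [411.  34.] [32. 28.] 89.05175018310547 48.8 [411.6  35.7]
reagent 271 [ 726. -169.] [56. 54.] 86.17241668701172 84.4 [ 720.9 -165.3]
jar 276 [ 481. -468.] [54. 56.] 55.51551055908203 69.5 [ 478.6 -464.1]
```

View pics/crop.png

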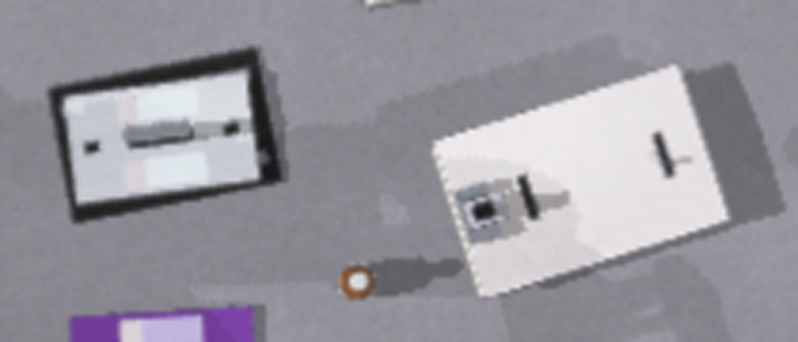

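The enlargement shows both grooves: the left at crop (528,197) and the right at (665,155). It also shows the bolt knob at (484,210) and the carrier slots at (92,147) and (232,128). Fitted rectangles give stage yaw ≈16.9° with its origin near (503.6,-184), and the carrier at (549,211) with yaw ≈7°. The sizes match those given, so I'll start moving.

Careful with the scale: shifts go in shares of 0.4 m and turns go in shares of pi rad. That gives: 210 mm is 0.525, -120 mm is -0.3, -0.7 rad is -0.2228.

```bash
cat >> h.py <<'E'
def to(x,y,z,yaw):
    s=manip.read_state(); r=R.from_euler("xyz",s["eef_rot"]); t=R.from_euler("xyz",[np.pi,0,yaw])
    print("go",(r.inv().apply(np.array([x,y,z])-s["eef_pos"])).round(1),(r.inv()*t).as_rotvec().round(4),"t",round(float(s["clock"]),2),"F",s["wrist_force"].round(1),"q",s["joints"].round(2))
E
python3 -m creep '[0.105, -0.06, -0.02, 0, 0, -0.0446, 0.21, -0.12, -0.04, 0, 0, -0.0891, 0.315, -0.18, -0.06, 0, 0, -0.1337, 0.42, -0.24, -0.08, 0, 0, -0.1783, 0.525, -0.3, -0.1, 0, 0, -0.2228]' 60
python3 - <<'E'
from h import *
print(np.round(manip.camera_info("wrist")["mount"],2).tolist(), np.round(manip.camera_info("wrist")["K"]).tolist())
to(500,-184,260,1.865)
E
```

```text
clock: 0.6
eef_pos: [304.2, -368.6, 245.6]
eef_rot: [-3.141, -0.0, 0.937]
wrist_force: [0.3, -1.4, 0.4]
finger_gap: 61.0
finger_force: 0.0
[[-0.0, -0.96, -0.29, 85.09], [1.0, -0.0, 0.0, 0.46], [-0.0, -0.29, 0.96, -179.31], [0.0, 0.0, 0.0, 1.0]] [[280.0, 0.0, 253.0], [0.0, 280.0, 190.0], [0.0, 0.0, 1.0]]
go [264.7  48.6 -14.3] [-2.000e-04 -2.000e-04 -9.277e-01] t 0.6 F [ 0.3 -1.4  0.4] q [-0.96  0.11  1.66  0.    1.38 -0.32]
```

To row units: 220 mm is 0.55, 180 mm is 0.45, -0.7 rad is -0.2228.

```bash

python3 -m creep '[0.1125, 0.02, 0.015, 0, 0, -0.0446, 0.225, 0.04, 0.03, 0, 0, -0.0891, 0.3375, 0.0625, 0.045, 0, 0, -0.1337, 0.45, 0.0825, 0.06, 0, 0, -0.1783, 0.55, 0.1, 0.075, 0, 0, -0.2228]'
python3 - <<'E'
from h import *
to(500,-184,200,1.865)
E
```

```text
clock: 1.1
eef_pos: [467.7, -215.7, 215.0]
eef_rot: [-3.141, -0.0, 1.638]
wrist_force: [0.3, -0.7, -0.1]
finger_gap: 60.0
finger_force: 0.0
go [29.4 34.4 15. ] [-2.000e-04 -2.000e-04 -2.269e-01] t 1.1 F [ 0.3 -0.7 -0.1] q [-0.5   0.21  1.61  0.    1.32 -0.57]
```

To row units: 28 mm is 0.07, 25 mm is 0.0625, -0.22 rad is -0.07.

```bash

python3 -m creep '[0.03, 0.035, 0.0175, 0, 0, -0.035, 0.0625, 0.07, 0.035, 0, 0, -0.07, 0.0625, 0.07, 0.035, 0, 0, -0.07, 0.0625, 0.07, 0.035, 0, 0, -0.07]'
python3 - <<'E'
from h import *
im,P=cloud("wrist"); np.save("wP.npy",P); np.save("wI.npy",im); save("w1",im)
q=P.reshape(-1,3)
m=(q[:,2]>45)&(q[:,2]<62)&(np.hypot(q[:,0]-500,q[:,1]+172)<170); c=q[m]
r=cv2.minAreaRect(c[:,:2].astype(np.float32)); print(r,np.median(c[:,2]))
m=(q[:,2]>95)&(q[:,2]<125)&(np.hypot(q[:,0]-470,q[:,1]+73)<30); print(m.sum(),cv2.minAreaRect(q[m][:,:2].astype(np.float32)),np.median(q[m][:,2]))
E
```

```text
clock: 1.5
eef_pos: [492.7, -190.9, 201.3]
eef_rot: [-3.141, -0.0, 1.85]
wrist_force: [-0.1, 0.5, 1.2]
finger_gap: 60.3
finger_force: 0.0
((500.2270812988281, -170.78724670410156), (150.84619140625, 235.3144989013672), 16.37832260131836) 54.092462837765424
279 ((471.7418518066406, -74.2531509399414), (13.53345775604248, 13.621572494506836), 16.128829956054688) 113.79458194221165
```

View pics/w1.png

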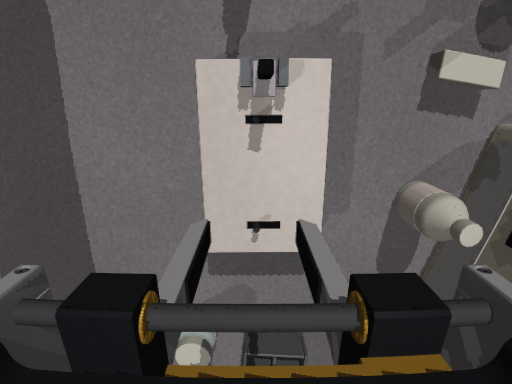

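The wrist view shows the stage with its bolt at (265,70), its grooves at (264,119) and (264,225), and a pin shadow starting near (257,123) and (256,228). Next I'll find the pin x from depth.

```bash
python3 - <<'E'
from h import *
P=np.load("wP.npy"); im=np.load("wI.npy").astype(int)
o=np.array([503.75,-182.8]); a=0.286; ex=np.array([np.cos(a),np.sin(a)]); ey=np.array([-ex[1],ex[0]])
L=np.dstack([(P[...,:2]-o)@ex,(P[...,:2]-o)@ey,P[...,2]])
for s in(65,-65):
    m=(abs(L[...,0])<30)&(abs(L[...,1]-s)<25)&(L[...,2]>58)&(L[...,2]<85)
    print(s,m.sum(),L[m].round(1)[:20].tolist(), np.argwhere(m)[:5].tolist())
    g=(im.sum(2)<150)&(abs(L[...,0])<30)&(abs(L[...,1]-s)<14)
    print("dark",L[g].mean(0).round(1),L[g].min(0).round(1),L[g].max(0).round(1))
crops=[cv2.resize(im[v-20:v+25,225:305].astype(np.uint8),None,fx=6,fy=6,interpolation=cv2.INTER_NEAREST) for v in(122,228)]
save("pins",np.vstack(crops))
E
```

```text
65 68 [[-11.4, 89.5, 71.6], [-10.4, 89.5, 72.8], [-9.4, 89.5, 72.9], [-8.3, 89.5, 71.7], [-7.2, 89.5, 71.9], [-6.2, 89.5, 72.0], [-5.2, 89.4, 72.8], [-4.1, 89.5, 71.7], [-3.0, 89.5, 71.6], [-1.9, 89.5, 70.6], [-0.9, 89.5, 71.6], [0.1, 89.4, 72.5], [1.2, 89.4, 71.5], [2.3, 89.4, 71.3], [3.3, 89.4, 72.0], [4.3, 89.4, 71.9], [5.4, 89.4, 72.5], [6.4, 89.4, 72.2], [7.5, 89.4, 71.7], [8.6, 89.4, 70.5]] [[96, 253], [96, 254], [96, 255], [96, 256], [96, 257]]
dark [ 0.3 65.2 57. ] [-19.6  61.4  52.1] [20.3 69.4 71.3]
-65 52 [[-10.1, -60.9, 58.8], [-11.3, -61.1, 61.3], [-10.1, -61.5, 60.5], [-8.9, -61.1, 61.5], [-7.6, -61.3, 60.9], [-6.3, -61.9, 59.5], [-12.6, -63.3, 59.4], [-11.3, -61.5, 63.4], [-10.1, -61.5, 63.4], [-8.9, -61.4, 63.8], [-7.6, -61.3, 63.9], [-6.4, -62.6, 61.1], [-12.6, -62.8, 63.5], [-11.3, -61.4, 66.6], [-10.1, -61.6, 66.2], [-8.9, -61.0, 67.6], [-7.7, -61.2, 67.3], [-6.4, -62.1, 65.1], [-12.6, -63.4, 65.2], [-11.4, -61.5, 69.3]] [[223, 255], [224, 254], [224, 255], [224, 256], [224, 257]]
dark [ -0.2 -64.3  57.1] [-19.  -70.1  52.8] [ 20.4 -60.7  71. ]
```

View pics/pins.png

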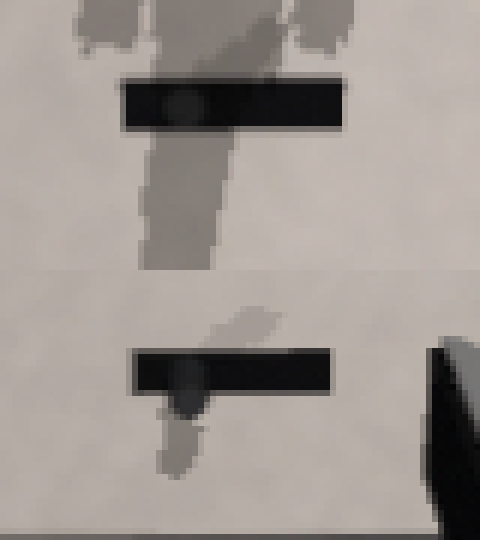

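The pins are visible: the left one at crop (185,105) and the right one at (190,385). Both stand at platform x of about −9. I'll refine that and move towards the carrier.

```bash
python3 - <<'E'
from h import *
P=np.load("wP.npy")
o=np.array([503.75,-182.8]); a=0.286; ex=np.array([np.cos(a),np.sin(a)]); ey=np.array([-ex[1],ex[0]])
L=np.dstack([(P[...,:2]-o)@ex,(P[...,:2]-o)@ey,P[...,2]])
for s in(65,-65):
    for z0 in(60,66):
        m=(abs(L[...,0])<25)&(abs(L[...,1]-s)<9)&(L[...,2]>z0)&(L[...,2]<73)
        print(s,z0,m.sum(),L[m].mean(0).round(2),L[m].min(0).round(1),L[m].max(0).round(1))
to(549,211,190,1.694)
E
```

```text
65 60 46 [-9.46 65.58 69.65] [-12.7  61.4  65.2] [-6.2 68.9 71.3]
65 66 45 [-9.39 65.53 69.75] [-12.7  61.4  66.3] [-6.2 68.9 71.3]
-65 60 49 [ -9.35 -63.48  67.91] [-12.6 -67.9  60.5] [ -5.3 -61.   71.6]
-65 66 37 [ -9.31 -64.03  69.57] [-12.6 -67.9  66.2] [ -5.3 -61.   71.6]
go [371.3 164.8  11.6] [-0.0002  0.      0.1551] t 1.55 F [-0.7 -0.5  0.7] q [-0.44  0.26  1.59 -0.    1.3  -0.72]
```

To row units: 205 mm is 0.5125, 164 mm is 0.41, 0.1 rad is 0.0318.

```bash

python3 -m creep '[0.1025, 0.045, 0.0025, 0, 0, 0.0064, 0.205, 0.09, 0.005, 0, 0, 0.0127, 0.3075, 0.135, 0.01, 0, 0, 0.0191, 0.41, 0.18, 0.015, 0, 0, 0.0255, 0.5125, 0.225, 0.02, 0, 0, 0.0318]'
python3 -m creep '[0.1025, 0.045, 0.0025, 0, 0, 0.0064, 0.205, 0.09, 0.005, 0, 0, 0.0127, 0.3, 0.14, 0.01, 0, 0, 0.0159, 0.3625, 0.1675, 0.01, 0, 0, 0.0159, 0.3625, 0.1675, 0.01, 0, 0, 0.0159]'
python3 - <<'E'
from h import *
to(549,211,190,1.694)
im,P=cloud("wrist"); save("w2",im); np.save("w2P.npy",P); np.save("w2I.npy",im)
q=P.reshape(-1,3); d=np.hypot(q[:,0]-549,q[:,1]-211)
for z0,z1 in((16,30),(55,75)):
    c=q[(q[:,2]>z0)&(q[:,2]<z1)&(d<110)]
    print(len(c),cv2.minAreaRect(c[:,:2].astype(np.float32)),np.median(c[:,2]))
E
```

```text
clock: 2.05
eef_pos: [522.4, 31.8, 194.0]
eef_rot: [3.141, 0.0, 1.747]
wrist_force: [1.0, -0.3, 0.5]
finger_gap: 60.1
finger_force: 0.0
clock: 2.55
eef_pos: [562.6, 187.6, 189.4]
eef_rot: [3.141, -0.0, 1.702]
wrist_force: [0.1, 0.2, 1.3]
finger_gap: 60.0
finger_force: 0.0
go [ 25.  -10.4  -0.6] [ 0.0001 -0.0003  0.0078] t 2.55 F [0.1 0.2 1.3] q [0.26 0.41 1.41 0.   1.32 0.13]
9939 ((548.8407592773438, 215.35655212402344), (100.34212493896484, 175.1550750732422), 6.402762413024902) 22.297632116773542
706 ((548.9491577148438, 213.21739196777344), (13.479647636413574, 60.20077896118164), 7.174819469451904) 66.83118529315368
```

View pics/w2.png

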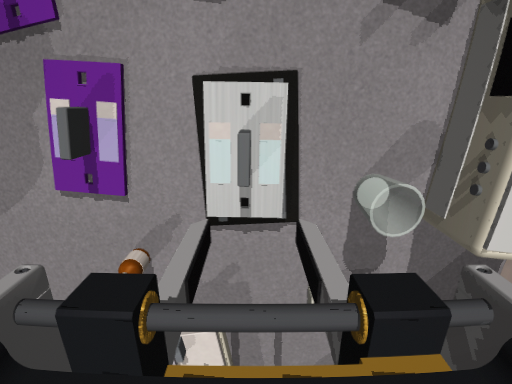

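The picture shows the silver carrier with its slots at (245,99) and (244,202), its handle at (244,158), and the cup clear to the right. Next I'll get the exact yaw and centre.

```bash
python3 - <<'E'
from h import *
P=np.load("w2P.npy"); im=np.load("w2I.npy").astype(int)
c=np.array([549,213.3]);a=.12; ex=np.array([np.cos(a),np.sin(a)]); ey=np.array([-ex[1],ex[0]])
x=(P[...,:2]-c)@ex; y=(P[...,:2]-c)@ey; z=P[...,2]
pts=[]
for s in(65,-65):
    m=(abs(x)<12)&(abs(y-s)<13)&(im.sum(2)<150)
    pts.append([ (x[m].max()+x[m].min())/2,(y[m].max()+y[m].min())/2]); print(m.sum(),x[m].min().round(1),x[m].max().round(1),y[m].min().round(1),y[m].max().round(1))
print(pts)
m=(z>18)&(z<27)&(abs(y)<83)&(abs(x)<60)
for lo in range(-80,80,40):
    k=m&(y>lo)&(y<lo+40); print(lo,x[k].min().round(1),x[k].max().round(1))
k=(z>18)&(z<27)&(abs(x)<40); print("y",y[k].min(),y[k].max(), [ (y[k&(abs(x-t)<5)].min().round(1),y[k&(abs(x-t)<5)].max().round(1)) for t in(-30,-15,15,30)])
h=(z>60)&(z<72)&(abs(x)<15)&(abs(y)<40); print("h",x[h].min(),x[h].max(),y[h].min(),y[h].max(), np.polyfit(y[h],x[h],1))
to(549,213,100,1.694)
E
```

```text
79 -3.3 5.4 59.1 71.2
56 -4.7 3.6 -74.6 -63.5
[[np.float64(1.0751472897584886), np.float64(65.12674259260231)], [np.float64(-0.5155556970353343), np.float64(-69.08709027279289)]]
-80 -50.7 49.7
-40 -50.4 50.1
0 -49.1 50.4
40 -48.9 50.8
y -351.29414266944565 84.99659866733069 [(np.float64(-348.3), np.float64(85.0)), (np.float64(-84.6), np.float64(85.0)), (np.float64(-85.5), np.float64(84.3)), (np.float64(-85.4), np.float64(84.4))]
h -6.653180564142108 6.823249902833952 -30.199667689329164 30.042162645692084 [0.00094186 0.09426013]
go [28.5 -9.8 89.4] [-0.      0.0001  0.0072] t 2.6 F [-0.4 -0.8 -0. ] q [ 0.26  0.41  1.41 -0.    1.32  0.13]
```

To row units: 115 mm is 0.2875, 90 mm is 0.225, 0.02 rad is 0.0064.

```bash

python3 -m creep '[0.035, -0.0125, 0.075, 0, 0, 0.0032, 0.07, -0.025, 0.175, 0, 0, 0.0064, 0.0713, -0.025, 0.225, 0, 0, 0.0064, 0.0713, -0.025, 0.2875, 0, 0, 0.0064, 0.0713, -0.025, 0.2875, 0, 0, 0.0064]'
python3 - <<'E'
from h import *
to(549.2,213.1,30,1.681)
E
```

```text
clock: 3.1
eef_pos: [547.4, 210.7, 72.0]
eef_rot: [-3.137, 0.001, 1.679]
wrist_force: [0.8, -0.6, -0.0]
finger_gap: 59.8
finger_force: 0.0
go [ 2.3  2.3 42. ] [-0.0047  0.0011 -0.0018] t 3.1 F [ 0.8 -0.6 -0. ] q [ 0.31  0.52  1.54 -0.    1.09  0.2 ]
```

To row units: 42 mm is 0.105, 20 mm is 0.05.

```bash

python3 -m creep '[0.0058, 0.0038, 0.05, 0, 0, 0, 0.0058, 0.0038, 0.105, 0, 0, 0, 0.0058, 0.0038, 0.105, 0, 0, 0]'
python3 - <<'E'
from h import *
to(549.2,213.1,30,1.681)
E
```

```text
clock: 3.4
eef_pos: [549.3, 213.8, 31.6]
eef_rot: [-3.139, 0.001, 1.68]
wrist_force: [-0.3, -0.5, -0.6]
finger_gap: 60.1
finger_force: 0.0
go [-0.7 -0.2  1.6] [-0.0026  0.0006 -0.0011] t 3.4 F [-0.3 -0.5 -0.6] q [ 0.31  0.58  1.55 -0.    1.01  0.2 ]
```

To row units: -0.5 mm is -0.0013.

```bash

python3 -m creep '[-0.0013, 0, 0, 0, 0, 0, -0.0013, 0, 0, 0, 0, 0, -0.0013, 0, 0, 0, 0, 0, -0.0013, 0, 0, 0, 0, 0, -0.0013, 0, 0, 0, 0, 0]' 0 45
python3 -m creep '[0, 0, 0, 0, 0, 0, 0, 0, 0, 0, 0, 0, 0, 0, -0.0125, 0, 0, 0, 0, 0, -0.05, 0, 0, 0, 0, 0, -0.1, 0, 0, 0]'
python3 - <<'E'
from h import *
to(549.2,213.1,160,1.681)
E
```

```text
clock: 3.9
eef_pos: [550.1, 214.7, 32.9]
eef_rot: [3.141, -0.0, 1.682]
wrist_force: [-0.4, -0.4, -0.5]
finger_gap: 23.2
finger_force: 0.0
clock: 4.4
eef_pos: [549.5, 214.5, 72.8]
eef_rot: [-3.14, 0.0, 1.682]
wrist_force: [-0.5, 0.0, -4.3]
finger_gap: 13.7
finger_force: 45.0
go [ -1.4  -0.6 -87.2] [-0.0018  0.0004  0.0008] t 4.4 F [-0.5  0.  -4.3] q [ 0.31  0.52  1.53 -0.    1.09  0.2 ]
```

To row units: -110 mm is -0.275, -100 mm is -0.25, -0.05 rad is -0.0159.

```bash

python3 -m creep '[0, 0, -0.075, 0, 0, 0, 0, 0, -0.1625, 0, 0, 0, 0, 0, -0.25, 0, 0, 0, -0.1025, 0, -0.275, 0, 0, -0.0064, -0.215, 0, -0.275, 0, 0, -0.0159]'
python3 - <<'E'
from h import *
s=manip.read_state(); im,P=cloud("wrist"); np.save("w3I.npy",im)
r=R.from_euler("xyz",s["eef_rot"]); T=r.inv().apply((P-s["eef_pos"]).reshape(-1,3)).reshape(P.shape); np.save("w3T.npy",T)
X,Y,Z=T[...,0],T[...,1],T[...,2]
m=(Z>5)&(Z<16)&(abs(Y)<60)&(X>-90)&(X<100); print("plate z",np.median(Z[m]),X[m].max(),Y[m].min(),Y[m].max())
g=(abs(Y)<12)&(abs(X-65)<16)&(im.astype(int).sum(2)<260); print("slot",g.sum(),X[g].min(),X[g].max(),Y[g].min(),Y[g].max())
h=(Z<-15)&(Z>-45)&(abs(Y)<12)&(abs(X)<45); print("handle",h.sum(),np.nanmax(X[h]) if h.any() else 0)
for x0 in(20,40,60,75): k=m&(abs(X-x0)<6); print(x0,Y[k].min().round(1),Y[k].max().round(1))
save("w3",im[60:]); to(494.2,-183.7,175,1.857)
E
```

```text
clock: 4.9
eef_pos: [560.0, 129.2, 185.7]
eef_rot: [3.137, -0.0, 1.735]
wrist_force: [1.0, -0.7, -4.7]
finger_gap: 13.8
finger_force: 45.0
plate z 10.19374674667648 83.2616270384083 -49.521150487195875 51.279830120210676
slot 126 49.41547823859426 69.55526566434882 -9.166424676085455 8.541750114773823
handle 2775 28.8316206042102
20 -49.5 50.5
40 -49.2 50.8
60 -49.5 50.8
75 -49.5 51.3
go [-291.5 -114.8    9.8] [ 0.002   0.0023 -0.124 ] t 4.95 F [ 1.2 -7.7 -4.7] q [ 0.15  0.37  1.48 -0.    1.29 -0.01]
```

View pics/w3.png

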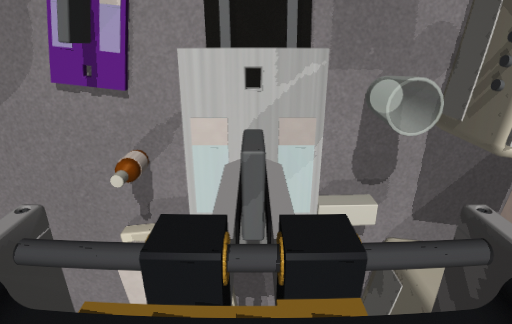

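The held carrier sits squarely in the jaws, with its visible slot at (252,77), and the cup and dropper are clear. In the tool frame its offset is about (−1.7, +0.6). Next I'll go over the stage.

To row units: -216 mm is -0.54, -172 mm is -0.43, -0.124 rad is -0.0395.

```bash

python3 -m creep '[-0.1, -0.0375, 0.0025, 0, 0, -0.0064, -0.21, -0.08, 0.0075, 0, 0, -0.0159, -0.32, -0.1225, 0.0125, 0, 0, -0.0255, -0.43, -0.165, 0.0175, 0, 0, -0.0318, -0.54, -0.21, 0.0225, 0, 0, -0.0395]'
python3 -m creep '[-0.0625, -0.02, 0, 0, 0, 0, -0.1125, -0.035, 0, 0, 0, 0, -0.1125, -0.035, 0, 0, 0, 0, -0.1125, -0.035, 0, 0, 0, 0]'
python3 - <<'E'
from h import *
to(493.6,-183.6,90,1.857)
E
```

```text
clock: 5.45
eef_pos: [510.5, -99.2, 174.4]
eef_rot: [3.141, 0.0, 1.857]
wrist_force: [0.6, -0.8, -4.0]
finger_gap: 14.0
finger_force: 45.0
clock: 5.85
eef_pos: [510.3, -144.5, 174.0]
eef_rot: [3.141, -0.0, 1.855]
wrist_force: [0.5, 0.5, -4.5]
finger_gap: 13.8
finger_force: 45.0
go [-32.8 -27.   84. ] [ 0.0002 -0.0001 -0.0021] t 5.85 F [ 0.5  0.5 -4.5] q [-0.35  0.28  1.62  0.    1.24 -0.63]
```

To row units: 76 mm is 0.19, 70 mm is 0.175, -0.002 rad is -0.0006.

```bash

python3 -m creep '[-0.0825, -0.0675, 0.05, 0, 0, -0.0006, -0.0825, -0.0675, 0.125, 0, 0, -0.0006, -0.0825, -0.0675, 0.175, 0, 0, -0.0006, -0.0825, -0.0675, 0.19, 0, 0, -0.0006, -0.0825, -0.0675, 0.19, 0, 0, -0.0006]'
python3 -m creep '[0, 0, 0, 0, 0, 0, 0, 0, 0, 0, 0, 0]'
python3 - <<'E'
from h import *
to(493.6,-183.6,90,1.857)
E
```

```text
clock: 6.35
eef_pos: [493.9, -183.0, 97.4]
eef_rot: [-3.141, -0.001, 1.859]
wrist_force: [-0.3, 0.2, -5.1]
finger_gap: 13.8
finger_force: 45.0
clock: 6.55
eef_pos: [494.5, -183.8, 98.7]
eef_rot: [3.14, 0.001, 1.858]
wrist_force: [-0.2, 0.1, -4.2]
finger_gap: 13.6
finger_force: 45.0
go [ 0.4 -0.8  8.7] [0.0015 0.0013 0.0013] t 6.55 F [-0.2  0.1 -4.2] q [-0.43  0.36  1.7   0.    1.07 -0.71]
```

To row units: 11 mm is 0.0275, 9 mm is 0.0225.

```bash

python3 -m creep '[0, -0.0013, 0.0075, 0, 0, 0, 0, -0.0013, 0.015, 0, 0, 0, 0, -0.0013, 0.0225, 0, 0, 0, 0, -0.0013, 0.0275, 0, 0, 0, 0, -0.0013, 0.0275, 0, 0, 0]'
python3 - <<'E'
from h import *
for i in range(1): to(493.6,-183.6,90,1.857)
E
```

```text
clock: 7.05
eef_pos: [493.1, -183.9, 86.1]
eef_rot: [-3.141, -0.0, 1.858]
wrist_force: [0.1, -0.2, -3.7]
finger_gap: 13.8
finger_force: 45.0
go [ 0.2  0.5 -3.9] [-0.0005 -0.0004  0.0008] t 7.05 F [ 0.1 -0.2 -3.7] q [-0.43  0.38  1.71  0.    1.05 -0.71]
```

To row units: 3 mm is 0.0075, 2 mm is 0.005.

```bash

python3 -m creep '[0, 0, 0.0025, 0, 0, 0, 0, 0, 0.005, 0, 0, 0, 0, 0, 0.0075, 0, 0, 0, 0, 0, 0.0075, 0, 0, 0]'
python3 -m creep '[0, 0, 0.0025, 0, 0, 0, 0, 0, 0.005, 0, 0, 0, 0, 0, 0.0075, 0, 0, 0, 0, 0, 0.0075, 0, 0, 0]'
```

```text
clock: 7.45
eef_pos: [493.3, -184.0, 83.3]
eef_rot: [-3.142, -0.0, 1.858]
wrist_force: [0.4, -0.3, -4.2]
finger_gap: 14.0
finger_force: 45.0
clock: 7.85
eef_pos: [493.2, -184.0, 80.3]
eef_rot: [-3.141, -0.0, 1.858]
wrist_force: [-0.5, -0.4, -3.2]
finger_gap: 13.5
finger_force: 45.0
```

To row units: 4 mm is 0.01, 2 mm is 0.005.

```bash

python3 -m creep '[0, 0, 0.0025, 0, 0, 0, 0, 0, 0.005, 0, 0, 0, 0, 0, 0.01, 0, 0, 0, 0, 0, 0.01, 0, 0, 0]'
python3 -m creep '[0, 0, 0.0025, 0, 0, 0, 0, 0, 0.005, 0, 0, 0, 0, 0, 0.0075, 0, 0, 0, 0, 0, 0.0075, 0, 0, 0]'
```

```text
clock: 8.25
eef_pos: [493.2, -183.9, 76.1]
eef_rot: [-3.141, -0.0, 1.858]
wrist_force: [1.0, 0.2, -3.7]
finger_gap: 13.5
finger_force: 45.0
clock: 8.65
eef_pos: [493.3, -184.0, 73.3]
eef_rot: [-3.141, -0.0, 1.858]
wrist_force: [-0.2, -0.6, -4.1]
finger_gap: 13.9
finger_force: 45.0
```

To row units: 1 mm is 0.0025, 0.5 mm is 0.0013.

```bash

python3 -m creep '[0, 0, 0.0013, 0, 0, 0, 0, 0, 0.0025, 0, 0, 0, 0, 0, 0.0025, 0, 0, 0]'
python3 -m creep '[0, 0, 0.0013, 0, 0, 0, 0, 0, 0.0025, 0, 0, 0, 0, 0, 0.0025, 0, 0, 0]'
python3 - <<'E'
from h import *
s=manip.read_state(); im,P=cloud("wrist")
o=np.array([503.75,-182.8]); a=0.286; ex=np.array([np.cos(a),np.sin(a)]); ey=np.array([-ex[1],ex[0]])
L=np.dstack([(P[...,:2]-o)@ex,(P[...,:2]-o)@ey,P[...,2]])
def z(x0,y0,r=5):
    m=(abs(L[...,0]-x0)<r)&(abs(L[...,1]-y0)<r); return m.sum(),np.median(L[m][:,2]).round(1) if m.any() else None
print("plate",z(20,75),z(-40,75),z(25,20),z(-45,20),"platform",z(-68,100),z(68,100),z(68,20),z(-68,20))
m=(abs(L[...,0]+9.4)<9)&(abs(L[...,1]-65)<10)&(L[...,2]>64); print("pin",m.sum(),L[m].mean(0) if m.any() else 0)
save("w4",cv2.resize(im[:230,120:400],None,fx=2.5,fy=2.5))
E
```

```text
clock: 8.95
eef_pos: [493.4, -184.0, 72.5]
eef_rot: [3.142, 0.0, 1.858]
wrist_force: [-0.3, 0.5, -2.6]
finger_gap: 13.6
finger_force: 45.0
clock: 9.25
eef_pos: [493.4, -184.0, 71.5]
eef_rot: [3.141, 0.0, 1.858]
wrist_force: [-0.2, 0.2, -0.9]
finger_gap: 13.9
finger_force: 45.0
plate (np.int64(225), np.float64(60.9)) (np.int64(222), np.float64(61.0)) (np.int64(508), np.float64(201.5)) (np.int64(963), np.float64(196.9)) platform (np.int64(225), np.float64(53.1)) (np.int64(232), np.float64(53.1)) (np.int64(447), np.float64(182.9)) (np.int64(428), np.float64(186.3))
pin 123 [-9.38527826 65.48068691 68.70479617]
```

View pics/w4.png

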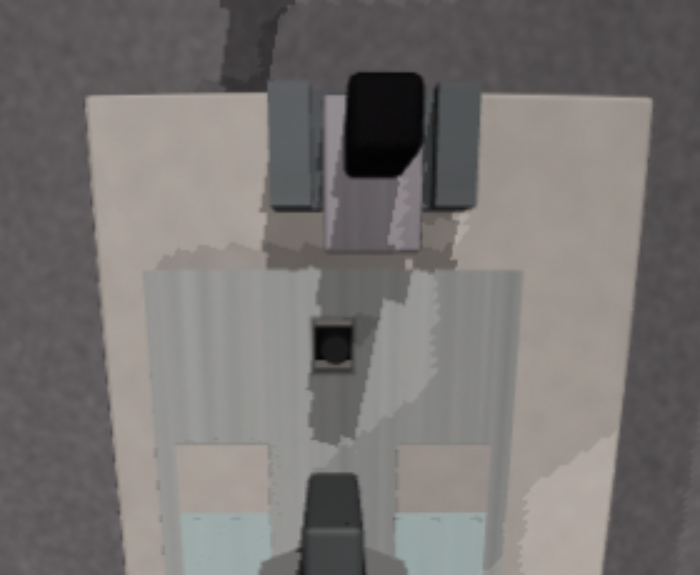

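The carrier is home. A pin shows through the slot at picture (333,345), and the plate top is 7.9 mm above the platform, so it is flush. I'll let go of the handle and rise.

To row units: -75 mm is -0.1875, -40 mm is -0.1.

```bash

python3 -m creep '[0, 0, 0, 0, 0, 0, 0, 0, 0, 0, 0, 0, 0, 0, 0, 0, 0, 0, 0, 0, 0, 0, 0, 0]' 50
python3 -m creep '[0, 0, -0.0375, 0, 0, 0, 0, 0, -0.1, 0, 0, 0, 0, 0, -0.1875, 0, 0, 0, 0, 0, -0.1875, 0, 0, 0]'
python3 - <<'E'
from h import *
im,P=cloud("wrist")
o=np.array([503.75,-182.8]); a=0.286; ex=np.array([np.cos(a),np.sin(a)]); ey=np.array([-ex[1],ex[0]])
L=np.dstack([(P[...,:2]-o)@ex,(P[...,:2]-o)@ey,P[...,2]])
def z(x0,y0,r=4):
    m=(abs(L[...,0]-x0)<r)&(abs(L[...,1]-y0)<r); return m.sum(),np.median(L[m][:,2]).round(1) if m.any() else None
print("plate",z(20,75),z(-40,75),z(25,-75),z(-45,-75),"platform",z(-68,100),z(68,100),z(68,-75),"guide",z(-21,108),z(21,108))
for s in(65,-65):
    m=(abs(L[...,0]+9.4)<9)&(abs(L[...,1]-s)<10)&(L[...,2]>65); print("pin",m.sum(),L[m].mean(0) if m.any() else 0)
k=(abs(L[...,0])<14)&(abs(L[...,1]-112)<16)&(L[...,2]>105)&(L[...,2]<122); print("knob",k.sum(),L[k].min(0),L[k].max(0))
t=(abs(L[...,0])<8)&(L[...,1]>78)&(L[...,1]<104)&(L[...,2]>67)&(L[...,2]<76); print("tip",L[t][:,1].min())
# knob with bolt; TCP target platform (-0.6..,113)
kx,ky=(L[k].min(0)+L[k].max(0))[:2]/2; w=o+(kx-.6)*ex+ky*ey; print(kx,ky,w); to(w[0],w[1],150,1.857)
E
```

```text
clock: 9.7
eef_pos: [493.4, -184.0, 71.5]
eef_rot: [3.141, 0.0, 1.858]
wrist_force: [0.2, 0.2, 0.7]
finger_gap: 42.2
finger_force: 0.0
clock: 10.1
eef_pos: [495.0, -184.7, 150.7]
eef_rot: [3.136, 0.004, 1.858]
wrist_force: [0.0, -0.3, -0.5]
finger_gap: 49.9
finger_force: 0.0
plate (np.int64(74), np.float64(60.3)) (np.int64(74), np.float64(60.2)) (np.int64(44), np.float64(60.3)) (np.int64(44), np.float64(60.3)) platform (np.int64(76), np.float64(52.1)) (np.int64(78), np.float64(52.3)) (np.int64(6), np.float64(52.8)) guide (np.int64(87), np.float64(71.1)) (np.int64(82), np.float64(71.1))
pin 62 [-9.41442454 65.38717117 67.78257235]
pin 47 [ -9.1916985  -64.21364893  67.73590603]
knob 389 [ -7.30549345 106.39737183 105.17438434] [  6.67512467 119.74164846 114.11736331]
tip 89.41691646083275
-0.3151843905225129 113.06951014652114 [470.97316253 -74.58156066]
go [111.9   8.8  -1.9] [0.003  0.0026 0.0008] t 10.15 F [ 1.3  0.4 -0.2] q [-0.43  0.3   1.66  0.    1.18 -0.71]
```

To row units: 111.2 mm is 0.278, 9.4 mm is 0.0235.

```bash

python3 -m creep '[0.095, 0.0075, 0, 0, 0, 0, 0.2, 0.0175, 0, 0, 0, 0, 0.278, 0.0235, 0, 0, 0, 0, 0.278, 0.0235, 0, 0, 0, 0, 0.278, 0.0235, 0, 0, 0, 0]'
python3 -m creep '[0, 0, 0, 0, 0, 0, 0, 0, 0.05, 0, 0, 0, 0, 0, 0.1125, 0, 0, 0, 0, 0, 0.15, 0, 0, 0, 0, 0, 0.15, 0, 0, 0]'
python3 -m creep '[0, 0, 0, 0, 0, 0, 0, 0, 0, 0, 0, 0]'
python3 - <<'E'
from h import *
to(470.97,-74.6,86,1.857)
E
```

```text
clock: 10.65
eef_pos: [470.7, -74.5, 145.9]
eef_rot: [-3.141, -0.0, 1.859]
wrist_force: [-0.3, 0.4, -0.4]
finger_gap: 50.0
finger_force: 0.0
clock: 11.15
eef_pos: [469.8, -75.4, 84.4]
eef_rot: [-3.138, -0.002, 1.856]
wrist_force: [-0.7, 0.3, -0.3]
finger_gap: 49.9
finger_force: 0.0
clock: 11.35
eef_pos: [471.4, -75.2, 87.3]
eef_rot: [3.14, 0.001, 1.857]
wrist_force: [0.6, -1.0, 0.3]
finger_gap: 49.6
finger_force: 0.0
go [ 0.7 -0.2  1.3] [0.0011 0.0007 0.0002] t 11.35 F [ 0.6 -1.   0.3] q [-0.23  0.28  1.85 -0.    1.01 -0.52]
```

To row units: -5 mm is -0.0125, -3 mm is -0.0075.

```bash

python3 -m creep '[0, 0, 0, 0, 0, 0, 0, 0, 0, 0, 0, 0, 0, 0, 0, 0, 0, 0, 0, 0, 0, 0, 0, 0, 0, 0, 0, 0, 0, 0]' 0 15
python3 -m creep '[0, 0, 0, 0, 0, 0, 0, 0, 0, 0, 0, 0, -0.0025, 0, 0, 0, 0, 0, -0.0075, 0, 0, 0, 0, 0, -0.0125, 0, 0, 0, 0, 0]'
```

```text
clock: 11.85
eef_pos: [471.0, -74.7, 86.5]
eef_rot: [3.141, 0.0, 1.858]
wrist_force: [7.4, 1.5, -1.4]
finger_gap: 13.8
finger_force: 14.9
clock: 12.35
eef_pos: [472.5, -79.5, 86.5]
eef_rot: [3.141, -0.0, 1.858]
wrist_force: [2.7, 3.2, 0.3]
finger_gap: 13.6
finger_force: 15.0
```

To row units: -9 mm is -0.0225, -8 mm is -0.02.

```bash

python3 -m creep '[-0.005, 0, 0, 0, 0, 0, -0.01, 0, 0, 0, 0, 0, -0.015, 0, 0, 0, 0, 0, -0.02, 0, 0, 0, 0, 0, -0.0225, 0, 0, 0, 0, 0]'
python3 -m creep '[-0.0013, 0, 0, 0, 0, 0, -0.0025, 0, 0, 0, 0, 0, -0.0038, 0, 0, 0, 0, 0, -0.0038, 0, 0, 0, 0, 0]'
python3 -m creep '[-0.0008, 0, 0, 0, 0, 0, -0.0015, 0, 0, 0, 0, 0, -0.0015, 0, 0, 0, 0, 0]'
```

```text
clock: 12.85
eef_pos: [475.1, -88.3, 86.5]
eef_rot: [3.141, 0.0, 1.858]
wrist_force: [4.8, 3.7, 0.0]
finger_gap: 13.9
finger_force: 15.0
clock: 13.25
eef_pos: [475.4, -89.4, 86.4]
eef_rot: [3.141, -0.001, 1.858]
wrist_force: [3.9, 5.8, 0.4]
finger_gap: 13.5
finger_force: 15.0
clock: 13.55
eef_pos: [475.4, -89.5, 86.3]
eef_rot: [3.141, -0.001, 1.858]
wrist_force: [3.7, 10.5, 0.2]
finger_gap: 14.0
finger_force: 15.0
```

The bolt has met its end stop after 15.4 mm, and the force is rising. I'll release, rise and check.

To row units: 0.8 mm is 0.002.

```bash

python3 -m creep '[0, 0, 0, 0, 0, 0, 0.002, 0, 0, 0, 0, 0, 0.002, 0, 0, 0, 0, 0, 0.002, 0, 0, 0, 0, 0]' 50
python3 -m creep '[0, 0, -0.0375, 0, 0, 0, 0, 0, -0.1, 0, 0, 0, 0, 0, -0.2, 0, 0, 0, 0, 0, -0.2, 0, 0, 0]'
python3 -m creep '[-0.1, 0, 0, 0, 0, 0, -0.15, 0, 0, 0, 0, 0, -0.15, 0, 0, 0, 0, 0, -0.15, 0, 0, 0, 0, 0]'
python3 - <<'E'
from h import *
im,P=cloud("wrist"); print(manip.read_state()["wrist_force"])
o=np.array([503.75,-182.8]); a=0.286; ex=np.array([np.cos(a),np.sin(a)]); ey=np.array([-ex[1],ex[0]])
L=np.dstack([(P[...,:2]-o)@ex,(P[...,:2]-o)@ey,P[...,2]])
def z(x0,y0,r=4):
    m=(abs(L[...,0]-x0)<r)&(abs(L[...,1]-y0)<r); return m.sum(),np.median(L[m][:,2]).round(1) if m.any() else None
print("plate",z(30,75),z(-40,75),z(25,-75),z(-45,-75),"platform",z(-68,100),z(68,100))
k=(abs(L[...,0])<14)&(abs(L[...,1]-100)<22)&(L[...,2]>105)&(L[...,2]<122); print("knob",k.sum(),L[k].min(0),L[k].max(0))
t=(abs(L[...,0]-4)<5)&(L[...,1]>66)&(L[...,1]<104)&(L[...,2]>67)&(L[...,2]<76); print("tip",L[t][:,1].min())
save("w5",im)
E
```

```text
clock: 13.95
eef_pos: [475.1, -89.5, 86.4]
eef_rot: [-3.141, 0.0, 1.858]
wrist_force: [0.6, -0.3, -0.3]
finger_gap: 42.4
finger_force: 0.0
clock: 14.35
eef_pos: [477.0, -90.0, 170.9]
eef_rot: [3.136, 0.004, 1.858]
wrist_force: [-0.2, 0.2, 0.2]
finger_gap: 49.5
finger_force: 0.0
clock: 14.75
eef_pos: [491.8, -146.8, 165.8]
eef_rot: [-3.141, -0.001, 1.857]
wrist_force: [-0.1, -0.9, 0.6]
finger_gap: 50.0
finger_force: 0.0
[0.13714429 0.40453228 0.77621302]
plate (np.int64(800), np.float64(278.2)) (np.int64(829), np.float64(278.0)) (np.int64(39), np.float64(60.2)) (np.int64(37), np.float64(60.2)) platform (np.int64(63), np.float64(52.3)) (np.int64(62), np.float64(52.1))
knob 295 [ -7.24530369  91.25754074 106.82990346] [  6.09266999 105.37524625 114.37672559]
tip 74.95164068281183
```

View pics/w5.png

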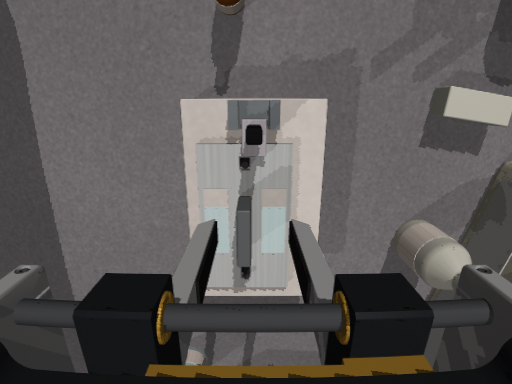

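The view shows the bolt in over the carrier edge: knob at (254,134), tongue ending at (250,155), and the plate home with both pins through its slots. The knob is at y≈98.3 and met a firm stop there. The fingers touch nothing, so I'm handing in.

```bash
python3 -c "
from cell import manip
print(manip.sign_off())"
```

```text
the job is handed in; nothing more can be done
None
```

The carrier hangs flush on the stage with both pins through its slots, the bolt is in to its stop (about 17.7 of 18 mm by camera), the gripper has let go, and the job was handed in at about 15 s with no verdict shown.

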